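# Prop up the rewind stand and load the blue-flanged shaft

## Task

Make the tape rewind stand ready: swing its orange spring-loaded prop leg up and over until it snaps past centre and stays locked upright, then let go of it. Then take the shaft with the blue flanges and lower it, without dropping it, into the two V notches so that it rests on the grey cradle at one end and on the prop leg at the other. Leave the shaft with the red flanges where it lies.

Things in the scene. Friction and masses are not known exactly. Their poses are not given: they have to be found in the camera images.
- stand: Fixed stand. Origin on the bench under its middle, z up. Dark base plate 80 (x) by 260 (y) by 12 mm. y runs from the orange prop leg's end to the rigid grey cradle. V notches: cradle's at y = +85 mm, locked leg's at y = -85 mm; open upward, mouth 50 mm wide (x), 14 mm thick (y), prongs end 14 mm above a seated shaft's axis, which lies along y at x = 0, 128 mm above the bench.
- prop_leg (a joint): Orange leg, 36 mm wide, 12 thick, V fork on top. Hinge along stand x at y -96, z 24 mm; prong tips 120 mm from it. Angle, rad: 0 = folded, leaning 40 deg outward (tips at y -180, z 115 mm); grows swinging up towards the cradle; 0.70 upright; 0.80 locked at its stop. Spring pulls to folded below 0.55, to the stop above and holds. Pushing on its outer (-y) side near the top, 2 to 4 N, swings it.
- blue_shaft: Loose steel shaft, 16 mm diameter, 220 long, 0.3 to 0.65 kg; brown cardboard core 36 mm diameter, 116 long on its middle (grip here); two BLUE square flanges 48 by 48 by 8 mm, 62 mm either side of centre, that end up between the notches; bare ends go in the notches. Origin at centre on its axis = its y; ends alike. Lies on its flanges, axis 24 mm above the bench.
- red_shaft: The same shaft with RED flanges; not to be used, leave it lying where it is. Origin at its centre on its axis, which is its y axis.
Mind the look-alikes: they are no part of the job. What is shaped like the blue_shaft but purple or turquoise is not meant.

How it is judged:
On the way:
1. the prop leg is locked at its stop (above 0.74 rad) with nothing of the robot touching it (value of joint prop_leg above 0.74 rad and contact force between each of the arm, the fingers and stand below 0.1 N), for 0.2 s.
At the end, for the whole second after the job is handed in: Prop leg locked (above 0.74 rad); blue-flanged shaft at rest in both notches: centre within 12 mm (x) and 20 mm (y) of the stand's middle, 10 mm of seated height, axis within 0.1 rad of the stand's y, either way round; red-flanged shaft within 30 mm of where it lay (value of joint prop_leg above 0.74 rad and x of blue_shaft in the frame of stand between -0.012 and 0.012 m and y of blue_shaft in the frame of stand between -0.02 and 0.02 m and z of blue_shaft in the frame of stand between 0.118 and 0.138 m and angle between the y axis of blue_shaft and the y axis of stand, either way round below 0.1 rad and linear speed of blue_shaft below 0.02 m/s and distance of red_shaft from where it was at the start of the episode below 0.03 m); the robot touches nothing.
It fails at once if the red-flanged shaft is moved more than 30 mm (distance of red_shaft from where it was at the start of the episode above 0.03 m).
It fails at once if the blue-flanged shaft is dropped (falls faster than 0.7 m/s out of the fingers) (linear speed of blue_shaft above 0.7 m/s and contact force between the fingers and blue_shaft below 0.05 N).
It also fails if it takes over 53 s, if anything falls off the work surface, if the arm or the gripper's body presses on something with over 40 N, if the wrist force passes 120 N, or if a joint passes its speed limit or range.

## Robot

A 6-joint arm with a two-finger parallel gripper is mounted at the origin on the work surface. World frame = base frame: x ahead of the robot, y to its left, z up, the work surface at z = 0. Lengths are in m, angles in rad, forces in N, time in s.
With the tool pointing down it reaches from about 0.325 to 0.9 m from the base axis. Payload 6.1 kg.
Tool frame: the origin (TCP) lies midway between the tips of the shut fingers; the grasp point (between the pads) lies 19 mm behind it; z points along the fingers, y is the direction in which the jaws open and shut (so a half turn about z gives the same grasp; the last joint's range is limited). The gripper opens to 87 mm and grips with 3 to 60 N. Pads are 19 mm wide; open, the fingers measure 117 mm over their backs; the gripper's body (75 mm by 190 mm) begins 51 mm behind the grasp point.
Start: joints at [-1.334, 0.22, 1.526, -0, 1.395, -0.126], TCP at [0.222, -0.584, 0.223] pointing down, gripper open.
Joint ranges: [-2.98, 2.98], [-0.91, 2.08], [0.09, 2.57], [-1.24, 4.39], [0.2, 2.65], [-2.68, 2.68]. Speed limits (rad/s): [2.57, 2.57, 3.01, 3.14, 3.14, 3.14].

## Interface

Orientations are given as a 3x3 rotation matrix whose columns are the frame's x, y, z axes.
In Python, from station import manip, eyes gives the robot as it stands.
- The arm moves only by the tool carry_out, never from a script. Its argument "rows" is a list of rows, each a list of 5 numbers: the shift along the tool's x, y, z in m, then the turn about the tool's z in degrees, then the opening in per cent of the stroke, from 0 (shut) to 100 (fully open). A call has 1 to 20 rows; each row shifts and turns the pose as measured when the row begins, along the tool's axes as they then stand; what a row does not reach is not made up. A row lasts 1/12 s, in which the tool goes at most 41.7 mm and 7.16 degrees, less where a joint would pass 70% of its speed; a pose out of reach is approached as far as the arm can. A call with a gripper value outside its range is refused whole. The fingers move at their own pace and stop on an object; "newtons" is the grip in N (left out, the last holds). Time passes only in rows, so rows that do not move let the fingers close. It gives the time, the measured TCP pose, the force and the opening at its end, in the units of the state.
- manip.read_state(): the state, without advancing time (a new reading comes with each control period).
- eyes.grab_frame(name): name is "side" or "top" or "wrist"; returns the picture (420x560x3 uint8, red, green, blue); there is no depth.
- eyes.camera_params(name): a dict with "camera_matrix" (3x3 intrinsics, pixels), "k1" (the pictures are not rectified: a ray, as slopes to the right and down, at radius r is drawn at 1 + k1 r^2 times it, then the intrinsics apply), "R" (3x3) and "t" (3): a world point X has camera coordinates R X + t. Camera axes: x right, y down, z forward; pixel columns grow to the right and rows downward; lengths in m; the calibration is good to about 2 mm. A picture is of the moment at which its call begins: read the wrist's pose just before it. camera_params takes no time and is no camera call; for the wrist camera it gives the pose at the moment of the call.
- manip.hand_in(): hands the job in, once; it reports no verdict.
The state is a dict: "t": time; "qpos": joint angles; "joint_vel": joint speeds; "joint_efforts": joint torques, N m; "tool_pos": TCP position; "ee_rot": TCP orientation; "ft_force": force on the tool from outside, world axes, zero at the start; "moment": the same for the moment, N m; "finger_gap": opening from 0.0 (shut) to 1.0 (fully open).
Only numpy, scipy, OpenCV 4.12 (cv2) and the standard library are available. Lean on these libraries where they do the work, as an engineer would, in place of code of your own. Each camera call takes 0.05 s, during which the arm holds its last target.

## Working session

There is one attempt and no reset: what is moved stays moved. The work goes in short steps, Python scripts to look and compute and a tool call to move; the robot and the scene stay as the last step left them, time stands still between calls to the robot, and variables do not carry over. Pictures are saved under pics/ and viewed, and the job is handed in when it is done.

Besides the shell and the picture viewer there is one more tool, called as name([rows], argument=value, ...), one row to a line, values as JSON. carry_out: Moves the arm, as the interface text tells. Its arguments: {"type":"object","properties":{"rows":{"type":"array"},"newtons":{"type":"number"}},"required":["rows"]}

```bash
mkdir -p pics; ls; python3 - <<'E'
from station import manip, eyes
import cv2,json,numpy as np
s=manip.read_state();print(s)
for n in ("side","top"):
    im=eyes.grab_frame(n);cv2.imwrite(f"pics/{n}0.png",im[:,:,::-1])
    p=eyes.camera_params(n);print(n,p)
E
```

```text
pics
{'t': 0.0, 'qpos': array([-1.33407778e+00,  2.21218384e-01,  1.52756263e+00, -1.85733574e-05,
        1.39466156e+00, -1.26094648e-01]), 'joint_vel': array([ 0.00048613,  0.00081677,  0.00152833, -0.00158751, -0.00102651,
        0.00043719]), 'joint_efforts': array([ 1.97077141e-03, -4.94607711e+01, -3.87374282e+01,  6.99948217e-02,
        5.71865716e-02, -1.45121712e-04]), 'tool_pos': array([ 0.22167145, -0.58374316,  0.22146769]), 'ee_rot': array([[ 9.34900994e-01,  3.54908336e-01, -4.51607974e-04],
       [ 3.54908559e-01, -9.34899297e-01,  1.79404201e-03],
       [ 2.14512486e-04, -1.83753119e-03, -9.99998289e-01]]), 'ft_force': array([0.20923323, 0.08680584, 0.23431407]), 'moment': array([ 0.0222673 , -0.00652938, -0.00038023]), 'finger_gap': 1.0028580870866406}
side {'camera_matrix': array([[387.72505464,   0.        , 273.1931412 ],
       [  0.        , 387.72505464, 214.45354032],
       [  0.        ,   0.        ,   1.        ]]), 'k1': -0.11155792438180373, 'R': array([[-0.92145691, -0.38838966,  0.00840438],
       [-0.27657122,  0.64066739, -0.71627764],
       [ 0.27281042, -0.66234339, -0.69776479]]), 't': array([0.44200652, 0.05594814, 1.17803188])}
top {'camera_matrix': array([[463.29549117,   0.        , 278.04927879],
       [  0.        , 463.29549117, 209.19524933],
       [  0.        ,   0.        ,   1.        ]]), 'k1': -0.0022876437030032648, 'R': array([[ 7.54484301e-03, -9.99971091e-01,  9.45144881e-04],
       [-9.97340192e-01, -7.59350878e-03, -7.24905514e-02],
       [ 7.24956327e-02, -3.95701147e-04, -9.97368651e-01]]), 't': array([0.1499045 , 0.40696023, 1.31220658])}
```

View pics/side0.png

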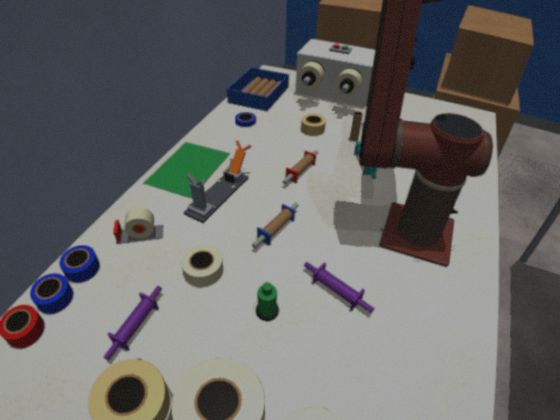

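View pics/top0.png

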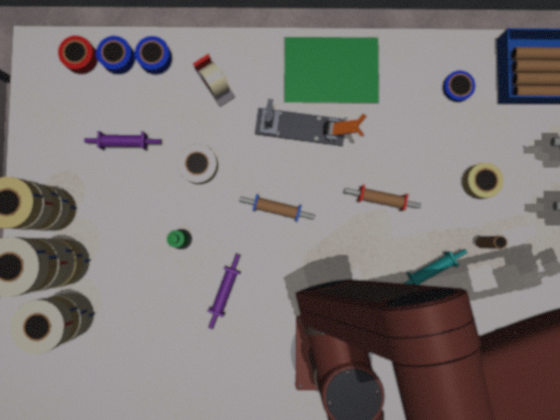

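The side view shows the stand at about (218,190), with the grey cradle near (198,193) and the orange leg near (238,160). The candidates are:
- Blue-flanged shaft: side (276,225), top (277,208). This one fits, with a brown core and blue square flanges.
- Red-flanged shaft: top (383,197).
- Purple look-alikes: top (122,141) and (225,290).
- Turquoise look-alike: top (436,268).

I'll confirm with an enlarged crop.

```bash
cat > h.py <<'E'
from station import manip, eyes
import cv2,numpy as np
def ray(n,uv,p=None):
    p=p or eyes.camera_params(n);K=p["camera_matrix"]
    d=cv2.undistortPoints(np.array([[uv]],float),K,np.array([p["k1"],0,0,0,0.]))[0,0]
    R=np.array(p["R"]);t=np.array(p["t"])
    return -R.T@t, R.T@np.array([d[0],d[1],1])
def onz(n,uv,z,p=None):
    c,d=ray(n,uv,p);return c+d*(z-c[2])/d[2]
def proj(n,X,p=None):
    p=p or eyes.camera_params(n)
    r=cv2.Rodrigues(np.array(p["R"]))[0]
    return cv2.projectPoints(np.array(X,float).reshape(-1,1,3),r,np.array(p["t"]),p["camera_matrix"],np.array([p["k1"],0,0,0,0.]))[0][:,0]
E
python3 - <<'E'
import cv2,numpy as np
a=cv2.imread("pics/top0.png");b=cv2.imread("pics/side0.png")
c1=cv2.resize(a[80:225,230:430],(800,580),interpolation=cv2.INTER_CUBIC)
cv2.imwrite("pics/c1.png",c1)
c2=cv2.resize(b[130:255,170:330],(768,600),interpolation=cv2.INTER_CUBIC);cv2.imwrite("pics/c2.png",c2)
E
```

```text
(no output)
```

View pics/c1.png

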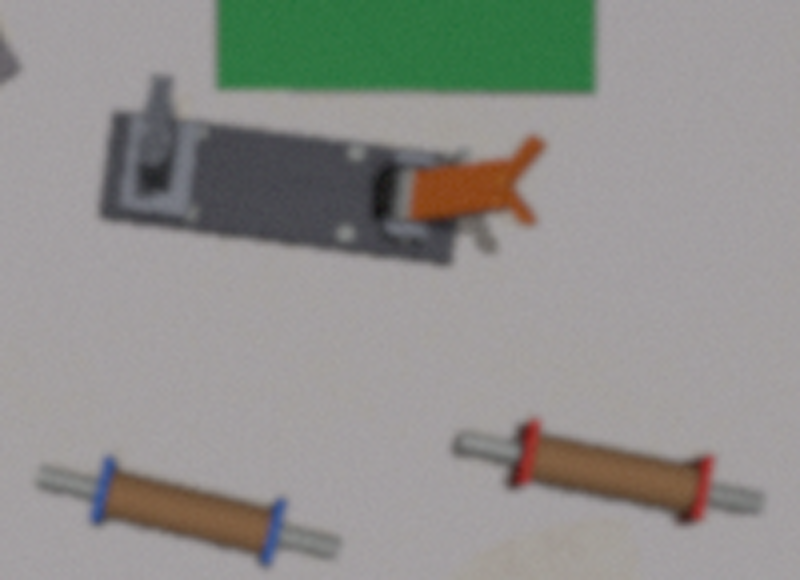

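View pics/c2.png

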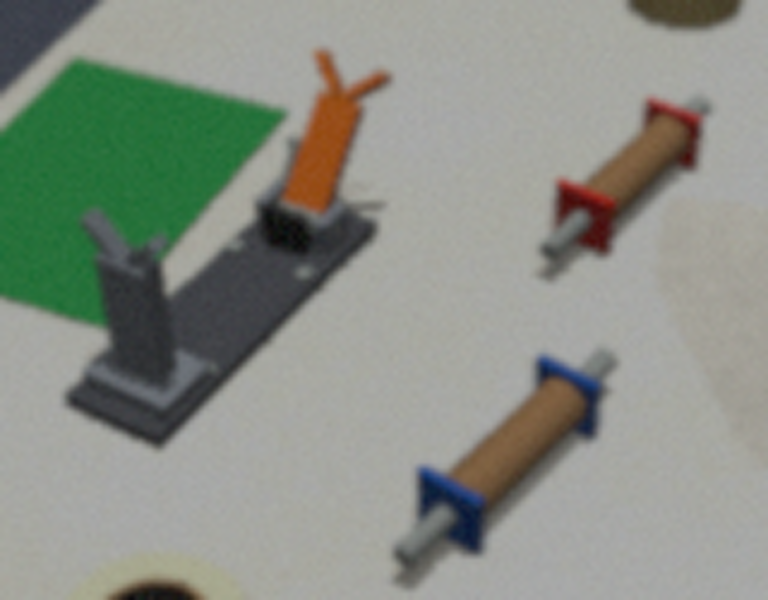

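The crop confirms it. The blue-flanged shaft has its ends at crop (40,475) and (340,547), the red shaft lies separately at (610,470), and the stand plate corners and folded orange leg are clear. Now I'll measure.

```bash
python3 - <<'E'
from h import *
a=cv2.imread("pics/top0.png");hsv=cv2.cvtColor(a,cv2.COLOR_BGR2HSV)
def C(x,y): return (230+(x)/4-.5+.125,80+y/4-.5+.125)
# plate
cs=[onz("top",C(*p),0.012) for p in [(110,112),(100,218),(450,264),(468,158)]]
for c in cs: print("plate",c.round(4))
m=np.zeros(a.shape[:2],np.uint8)
g=(hsv[...,2]<100)&(hsv[...,1]<90);m[g]=255
roi=np.zeros_like(m);roi[95:155,245:360]=255;m&=roi
n,l,st,ce=cv2.connectedComponentsWithStats(m);i=1+st[1:,4].argmax();
pts=np.argwhere(l==i)[:,::-1].astype(np.float32);print(cv2.minAreaRect(pts),st[i])
for nm,lo,hi in (("blue",(105,110,50),(125,255,255)),("red",(0,150,60),(5,255,255)),("orange",(6,180,60),(16,255,255)),("brown",(8,60,40),(20,170,200))):
  for cam in ("top","side"):
    im=cv2.cvtColor(cv2.imread(f"pics/{cam}0.png"),cv2.COLOR_BGR2HSV)
    mm=cv2.inRange(im,lo,hi);n,l,st,ce=cv2.connectedComponentsWithStats(mm)
    print(nm,cam,[(ce[k].round(1).tolist(),int(st[k,4])) for k in range(1,n) if st[k,4]>8 and 170<ce[k][0]<430 and ce[k][1]<260])
e=[onz("top",C(*p),0.028) for p in [(40,475),(340,547)]]
print("ends",e,np.linalg.norm(e[0]-e[1]),(e[0]+e[1])/2)
e=[onz("top",C(*p),0.028) for p in [(455,443),(763,502)]]
print("red ends",e,np.linalg.norm(e[0]-e[1]),(e[0]+e[1])/2)
e=[onz("side",(170+x/4.8-.4,130+y/4.8-.4),0.024) for x,y in [(403,555),(607,355)]]
print("side ends",e,np.linalg.norm(e[0]-e[1]),(e[0]+e[1])/2)
E
```

```text
plate [0.7026 0.2163 0.012 ]
plate [0.6241 0.2227 0.012 ]
plate [ 0.5922 -0.0314  0.012 ]
plate [ 0.6705 -0.0447  0.012 ]
((302.7292785644531, 127.03057861328125), (93.57191467285156, 26.432743072509766), 7.594642639160156) [ 255  109   95   37 1616]
blue top [([255.2, 202.4], 25), ([297.9, 212.6], 23)]
blue side [([299.3, 25.7], 1516), ([255.3, 89.0], 1247), ([245.1, 121.1], 120), ([288.8, 208.4], 30), ([264.3, 234.9], 95)]
red top [([202.0, 61.6], 88), ([361.5, 193.0], 42), ([404.4, 202.1], 27)]
red side [([336.2, 45.9], 9), ([310.9, 154.2], 18), ([292.3, 173.3], 64)]
orange top [([346.3, 126.7], 266)]
orange side [([236.8, 160.7], 185)]
brown top [([355.6, 125.0], 111), ([332.9, 128.6], 25), ([196.4, 162.7], 137), ([383.7, 198.1], 461), ([276.4, 207.6], 439)]
brown side [([349.8, 21.2], 2698), ([390.0, 4.7], 10), ([402.2, 10.9], 10), ([261.1, 86.2], 381), ([355.5, 126.2], 186), ([313.4, 119.4], 61), ([400.5, 124.7], 33), ([398.2, 137.8], 43), ([238.6, 154.6], 119), ([399.0, 150.4], 25), ([387.4, 154.3], 11), ([303.2, 163.1], 201), ([278.3, 221.4], 319)]
ends [array([0.43482359, 0.26234106, 0.028     ]), array([0.38524577, 0.04924425, 0.028     ])] 0.21878805008049612 [0.41003468 0.15579266 0.028     ]
red ends [array([ 0.45992822, -0.0323987 ,  0.028     ]), array([ 0.41950507, -0.25090639,  0.028     ])] 0.22221530208827625 [ 0.43971664 -0.14165254  0.028     ]
side ends [array([0.43016366, 0.26221809, 0.024     ]), array([0.38012719, 0.04953202, 0.024     ])] 0.21849259762973028 [0.40514542 0.15587505 0.024     ]
```

Measured so far:
- Stand: centre about (0.647, 0.091), yaw −7.1°. The plate comes out at 259 × 79 mm, which matches the given size.
- Blue shaft: centre about (0.408, 0.156), axis 13.2° from world y, length 219 mm, which also matches.

I'll check the projected leg tips against the orange mask. I'll also turn the jaws along stand x and shut the fingers.

```bash
cat >> h.py <<'E'
C=np.array([.6474,.0907]);ps=np.radians(7.1)
SY=np.array([np.sin(ps),np.cos(ps)]);SX=np.array([np.cos(ps),-np.sin(ps)])
def st2w(x,y,z): return np.r_[C+x*SX+y*SY,z]
def w2st(p): d=np.array(p[:2])-C; return np.array([d@SX,d@SY,p[2]])
def delta(target,s=None):
    s=s or manip.read_state();return s["ee_rot"].T@(np.array(target)-s["tool_pos"])
E
python3 - <<'E'
from h import *
P=[st2w(-25,0,0)]
P=[st2w(-.027,-.18,.115),st2w(.027,-.18,.115),st2w(0,-.096,.024),st2w(-.025,.085,.142),st2w(.025,.085,.142)]
for n in("top","side"):
    im=cv2.imread(f"pics/{n}0.png")
    q=proj(n,P);print(n,q.round(1).tolist())
    for u in q: cv2.circle(im,tuple(int(round(v*16)) for v in u),16,(0,255,0),-1,shift=4)
    c=im[85:165,240:380] if n=="top" else im[130:225,170:280]
    cv2.imwrite(f"pics/chk_{n}.png",cv2.resize(c,None,fx=5,fy=5,interpolation=cv2.INTER_CUBIC))
E
```

```text
top [[367.3, 135.5], [369.7, 115.8], [333.3, 129.8], [269.2, 119.3], [271.7, 100.8]]
side [[251.1, 142.3], [237.9, 137.9], [232.2, 174.0], [201.9, 178.1], [188.7, 172.8]]
```

carry_out([
  [0,0,0,-7,0],
  [0,0,0,-7,0],
  [0,0,0,-7,0],
  [0,0,0,-7,0],
  [0,0,0,-7,0],
  [0,0,0,-7,0],
  [0,0,0,-7,0],
  [0,0,0,-7,0],
  [0,0,0,-6,0],
], newtons=20)

```text
t: 0.85
tool_pos: [0.2209, -0.5804, 0.2154]
ee_rot: [[0.097, 0.995, -0.003], [0.995, -0.097, 0.012], [0.012, -0.004, -1.0]]
ft_force: [-1.0, -0.6, 0.4]
finger_gap: 0.399
```

```bash
python3 - <<'E'
from h import *
s=manip.read_state();y=s["ee_rot"][:,1];print(s["t"],s["tool_pos"],np.degrees(np.arctan2(y[1],y[0])),s["finger_gap"],s["qpos"].round(2))
print(delta(st2w(0,-.215,.22),s))
E
```

```text
0.85 [ 0.22089069 -0.58040038  0.21536037] -5.5692973385098625 0.3987502492953855 [-1.33  0.23  1.53  0.    1.39 -1.24]
[ 4.94438686e-01  3.53601461e-01 -2.76101413e-04]
```

View pics/chk_top.png

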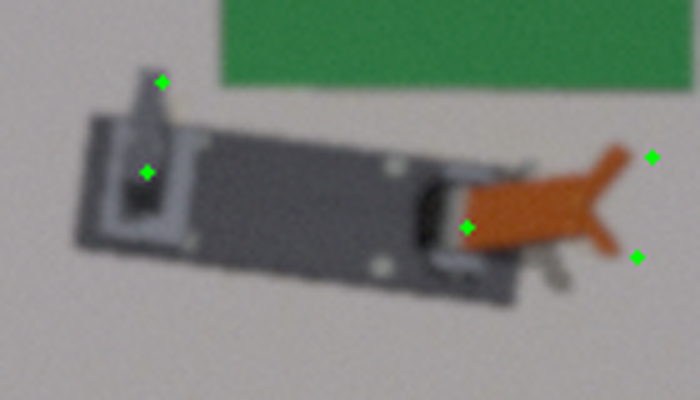

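View pics/chk_side.png

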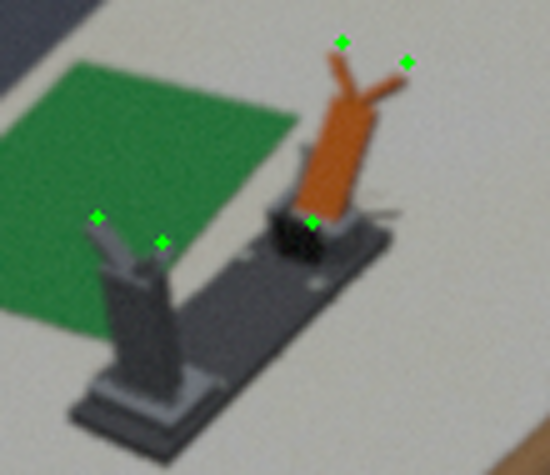

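The projected points sit a few pixels outside the seen fork tips, at top (652,157) against a seen (622,150). I'll triangulate the tips across both views.

```bash
cat >> h.py <<'E'
def tri(ua,ub,na="top",nb="side"):
    c1,d1=ray(na,ua);c2,d2=ray(nb,ub)
    t=np.linalg.lstsq(np.c_[d1,-d2],c2-c1,rcond=None)[0]
    p,q=c1+t[0]*d1,c2+t[1]*d2
    return (p+q)/2,np.linalg.norm(p-q)
E
python3 - <<'E'
from h import *
T=lambda x,y:(240+x/5-.4,85+y/5-.4)
S=lambda x,y:(170+x/5-.4,130+y/5-.4)
for nm,a,b in [("leg+x",(622,150),(336,57)),("leg-x",(613,250),(404,78)),("cradle+x",(150,72),(90,222)),("plateA",(95,115),(72,415)),("plateB",(77,245),(168,445+17)),("plateC",(513,303),(388,240))]:
    p,g=tri(T(*a),S(*b));print(nm,p.round(4),"gap",round(g,4),"stand",w2st(p).round(4))
for x,y in[(72,415),(168,455),(388,232)]: print(w2st(onz("side",S(x,y),.012)))
E
```

```text
leg+x [ 0.6533 -0.0779  0.1107] gap 0.0065 stand [ 0.0267 -0.1666  0.1107]
leg-x [ 0.5986 -0.0726  0.1112] gap 0.0061 stand [-0.0283 -0.1681  0.1112]
cradle+x [0.686  0.1767 0.1405] gap 0.0039 stand [0.0277 0.0901 0.1405]
plateA [0.702  0.211  0.0048] gap 0.0059 stand [0.0393 0.1262 0.0048]
plateB [0.6255 0.2211 0.0022] gap 0.0052 stand [-0.0379  0.1266  0.0022]
plateC [ 5.948e-01 -3.380e-02 -3.000e-04] gap 0.0028 stand [-0.0369 -0.1301 -0.0003]
[0.03052954 0.13056051 0.012     ]
[-0.04371     0.12813479  0.012     ]
[-0.04213764 -0.12527437  0.012     ]
```

Triangulation agrees to within a few mm: cradle tip z is 0.140 against an expected 0.142, and leg tips are at z 0.111. Moving to the outer side of the leg, high.

carry_out([
  [0.03,0.0215,-0.001,0,0],
  [0.03,0.0215,-0.001,0,0],
  [0.03,0.0215,-0.001,0,0],
  [0.03,0.0215,-0.001,0,0],
  [0.03,0.0215,-0.001,0,0],
  [0.03,0.0215,-0.001,0,0],
  [0.03,0.0215,-0.001,0,0],
  [0.03,0.0215,-0.001,0,0],
  [0.03,0.0215,-0.001,0,0],
  [0.03,0.0215,-0.001,0,0],
  [0.03,0.0215,-0.001,0,0],
  [0.03,0.0215,-0.001,0,0],
  [0.03,0.0215,-0.001,0,0],
  [0.03,0.0215,-0.001,0,0],
  [0.03,0.0215,-0.001,0,0],
  [0.02,0.0215,-0.001,1.5,0],
])

```text
t: 2.18
tool_pos: [0.6149, -0.1252, 0.2273]
ee_rot: [[0.127, 0.992, -0.013], [0.992, -0.127, 0.02], [0.019, -0.015, -1.0]]
ft_force: [0.5, -0.4, 0.5]
finger_gap: 0.007
```

```bash
cat > st.py <<'E'
from h import *
import sys
s=manip.read_state();y=s["ee_rot"][:,1]
print("t",s["t"],"stand",w2st(s["tool_pos"]).round(4),"ang",np.degrees(np.arctan2(y[1],y[0])).round(2),"tilt",s["ee_rot"][:,2].round(3),"gap",round(s["finger_gap"],3),"F",s["ft_force"].round(1))
if len(sys.argv)>3: print("delta",delta(st2w(*map(float,sys.argv[1:4])),s).round(4))
E
python3 st.py 0 -.215 .095
```

```text
t 2.1833 stand [-0.0055 -0.2182  0.2273] ang -7.29 tilt [-0.013  0.02  -1.   ] gap 0.007 F [ 0.5 -0.4  0.5]
delta [0.0008 0.0075 0.1323]
```

```bash
python3 - <<'E'
from h import *
p=eyes.camera_params("wrist");im=eyes.grab_frame("wrist");cv2.imwrite("pics/w1.png",im[:,:,::-1])
print(p); 
E
python3 st.py
```

```text
{'camera_matrix': array([[356.52749855,   0.        , 279.68463698],
       [  0.        , 356.52749855, 209.9622099 ],
       [  0.        ,   0.        ,   1.        ]]), 'k1': 0.025685285778611167, 'R': array([[ 0.99190125, -0.12610532, -0.01514451],
       [-0.11888268, -0.96376736,  0.23878731],
       [-0.04470813, -0.23505301, -0.97095379]]), 't': array([-0.62259753, -0.07635592,  0.39334577])}
t 2.2333 stand [-0.0026 -0.2148  0.2273] ang -7.31 tilt [-0.01   0.022 -1.   ] gap 0.003 F [-3.5  3.5  1.2]
```

View pics/w1.png

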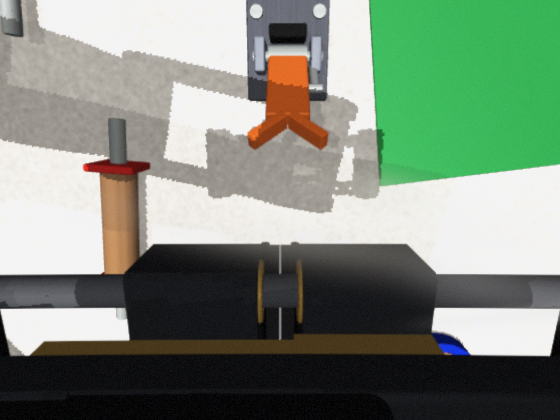

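The wrist view shows the orange fork tips at (254,138) and (322,138), nearly centred on the shut fingers at column 281. The plate's end edge is at row 100, between columns 247 and 327. I'll use those as a check.

```bash
python3 - <<'E'
from h import *
p=eyes.camera_params("wrist")
for uv,z in[((248,100),.012),((327,100),.012),((254,138),.111),((322,138),.111),((257,11),.012),((320,11),.012),((118,245),.04)]:
    print(uv,w2st(onz("wrist",uv,z,p)).round(4))
E
python3 st.py 0 -.215 .095
```

```text
(248, 100) [-0.0369 -0.1261  0.012 ]
(327, 100) [ 0.0432 -0.1264  0.012 ]
(254, 138) [-0.0233 -0.1599  0.111 ]
(322, 138) [ 0.0289 -0.1601  0.111 ]
(257, 11) [-0.0262 -0.0451  0.012 ]
(320, 11) [ 0.034  -0.0455  0.012 ]
(118, 245) [-0.1726 -0.2717  0.04  ]
t 2.2333 stand [-0.0026 -0.2148  0.2273] ang -7.31 tilt [-0.01   0.022 -1.   ] gap 0.003 F [-3.5  3.5  1.2]
delta [-0.003   0.0042  0.1322]
```

The wrist view puts the stand about 3–4 mm further in +x and +y, so I'm using (0.650, 0.094). Descending beside the leg.

carry_out([
  [-0.001,0.002,0.025,0,0],
  [-0.001,0.002,0.025,0,0],
  [0,0.002,0.025,0,0],
  [0,0,0.025,0,0],
  [0,0,0.02,0,0],
  [0,0,0.01,0,0],
  [0,0,0,0,0],
])

```text
t: 2.82
tool_pos: [0.625, -0.1178, 0.0907]
ee_rot: [[0.119, 0.993, -0.01], [0.993, -0.119, 0.022], [0.021, -0.012, -1.0]]
ft_force: [-0.0, 0.7, -0.0]
finger_gap: 0.008
```

```bash
sed -i 's/C=np.array(\[.6474,.0907\])/C=np.array([.650,.094])/' h.py; python3 st.py 0 -.17 .095
```

```text
t 2.8167 stand [ 0.0014 -0.2133  0.0907] ang -6.83 tilt [-0.01   0.022 -1.   ] gap 0.008 F [-0.   0.7 -0. ]
delta [ 0.0434 -0.0013 -0.0033]
```

carry_out([
  [0.012,0,0,0,0],
  [0.012,0,0,0,0],
  [0.012,0,0,0,0],
  [0.012,0,0,0,0],
  [0.012,0,0,0,0],
  [0.012,0,0,0,0],
])

```text
t: 3.32
tool_pos: [0.6371, -0.0477, 0.1021]
ee_rot: [[0.122, 0.993, -0.003], [0.992, -0.122, 0.012], [0.011, -0.004, -1.0]]
ft_force: [-0.4, -0.9, 0.6]
finger_gap: 0.007
```

```bash
python3 st.py 0 -.108 .095; python3 - <<'E'
from h import *
im=eyes.grab_frame("side");cv2.imwrite("pics/s2.png",cv2.resize(im[90:250,130:330,::-1],(800,600),interpolation=cv2.INTER_CUBIC))
E
```

```text
t 3.3167 stand [ 0.0047 -0.1422  0.1021] ang -7.0 tilt [-0.003  0.012 -1.   ] gap 0.007 F [-0.4 -0.9  0.6]
delta [ 0.0342 -0.0046  0.0075]
```

View pics/s2.png

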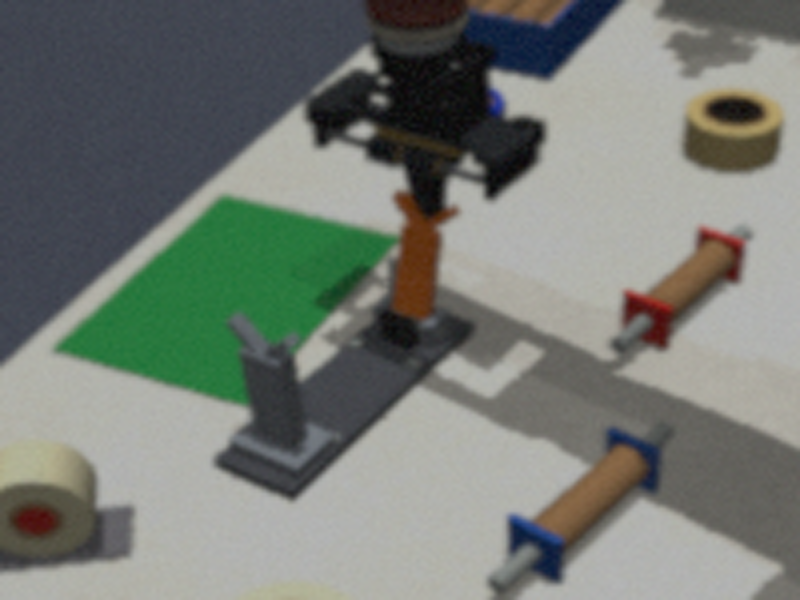

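The leg is swinging up, with the fork at (425,205) in the crop. The finger has risen to z 0.102, so I'll keep pushing and ease it down slightly.

carry_out([
  [0.01,-0.001,0.003,0,0],
  [0.01,-0.001,0.003,0,0],
  [0.008,-0.001,0.002,0,0],
  [0.006,0,0.001,0,0],
  [0.003,0,0,0,0],
  [0,0,0,0,0],
])

```text
t: 3.87
tool_pos: [0.6414, -0.0092, 0.0983]
ee_rot: [[0.116, 0.993, 0.005], [0.993, -0.116, -0.003], [-0.003, 0.005, -1.0]]
ft_force: [-0.0, -0.7, 0.2]
finger_gap: 0.004
```

```bash
python3 st.py 0 -.18 .1; python3 - <<'E'
from h import *
im=eyes.grab_frame("side");cv2.imwrite("pics/s3.png",cv2.resize(im[90:250,130:330,::-1],(800,600),interpolation=cv2.INTER_CUBIC))
E
```

```text
t 3.8667 stand [ 0.0042 -0.1034  0.0983] ang -6.67 tilt [ 0.005 -0.003 -1.   ] gap 0.004 F [-0.  -0.7  0.2]
delta [-0.0765 -0.0048 -0.0015]
```

View pics/s3.png

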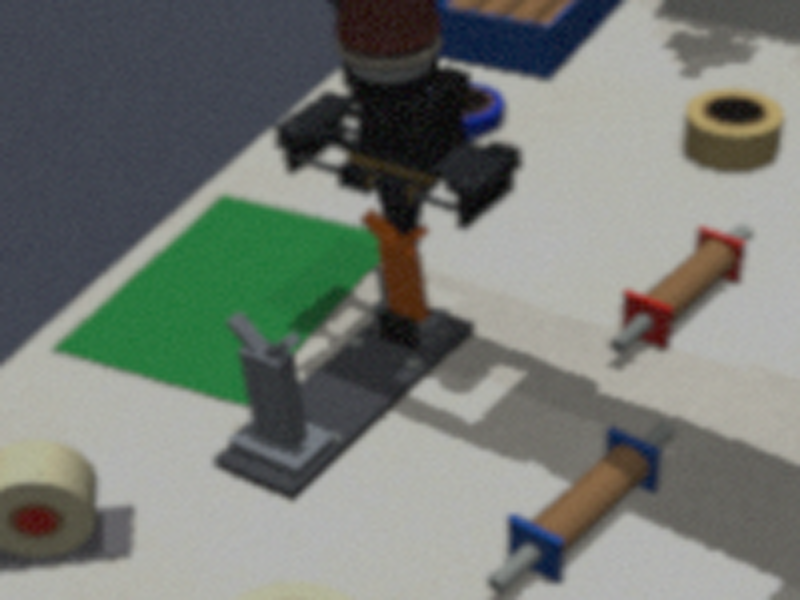

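The leg is now upright and slightly past vertical, so I'll back off and check that it stays there.

carry_out([
  [-0.02,0,0,0,0],
  [-0.02,0,0,0,0],
  [-0.02,0,0,0,0],
  [-0.015,0,-0.02,0,0],
  [0,0,-0.03,0,0],
  [0,0,-0.03,0,0],
  [0,0,-0.03,0,0],
])

```text
t: 4.5
tool_pos: [0.625, -0.0791, 0.1968]
ee_rot: [[0.115, 0.993, -0.018], [0.993, -0.115, 0.01], [0.008, -0.019, -1.0]]
ft_force: [1.3, -0.2, -0.6]
finger_gap: 0.001
```

```bash
python3 st.py; python3 - <<'E'
from h import *
s=manip.read_state()
im=eyes.grab_frame("side");cv2.imwrite("pics/s4.png",cv2.resize(im[130:225,170:280,::-1],None,fx=5,fy=5,interpolation=cv2.INTER_CUBIC))
p=eyes.camera_params("wrist");im=eyes.grab_frame("wrist");cv2.imwrite("pics/w4.png",im[:,:,::-1])
# expected tip pixels for locked leg
P=[st2w(sx*.027,-.096+.12*np.sin(.1),.024+.12*np.cos(.1)) for sx in(-1,1)]
print("wrist exp",proj("wrist",P,p).round(1).tolist(),"side exp crop",((proj("side",P)-[170,130])*5).round(0).tolist())
E
```

```text
t 4.5 stand [-0.0034 -0.1749  0.1968] ang -6.58 tilt [-0.018  0.01  -1.   ] gap 0.001 F [ 1.3 -0.2 -0.6]
wrist exp [[235.6, 77.1], [327.1, 78.0]] side exp crop [[318.0, 98.0], [249.0, 75.0]]
```

View pics/s4.png

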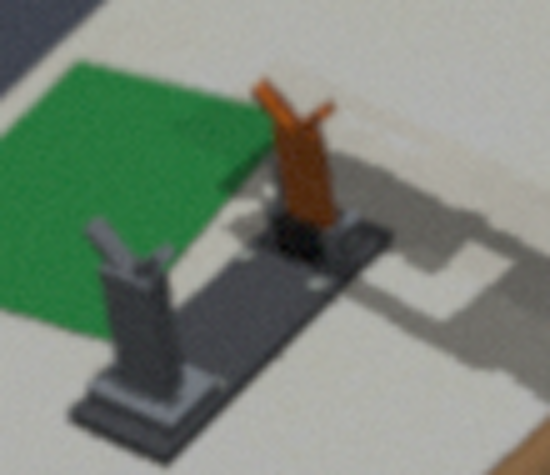

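View pics/w4.png

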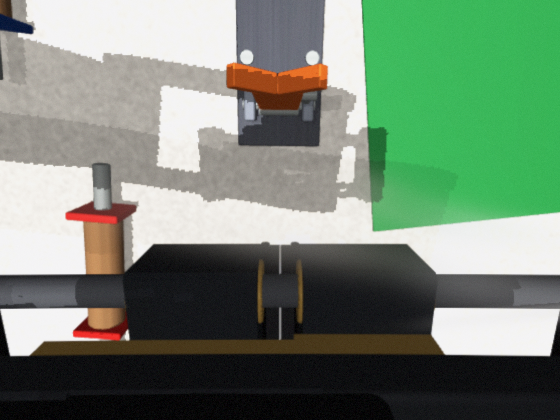

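The leg stays locked with the robot clear. The wrist view has the tips at (232,76) and (322,75), against an expected (236,77) and (327,78). Next is the blue shaft, and I'll stop a little short to verify it with the wrist camera.

```bash
python3 - <<'E'
from h import *
print(delta([.39,.07,.21]))
E
```

```text
[ 0.12154405 -0.25475947 -0.00441396]
```

carry_out([
  [0.013,-0.029,-0.001,0,100],
  [0.013,-0.029,-0.001,0,100],
  [0.013,-0.029,-0.001,0,100],
  [0.013,-0.029,-0.001,0,100],
  [0.013,-0.029,-0.001,0,100],
  [0.013,-0.029,0,0,100],
  [0.013,-0.029,0,0,100],
  [0.013,-0.025,0,0,100],
  [0.01,-0.01,0,3,100],
  [0,0,0,3.5,100],
  [0,0,0,0,100],
])

```text
t: 5.52
tool_pos: [0.3916, 0.073, 0.1983]
ee_rot: [[0.229, 0.973, -0.017], [0.973, -0.228, 0.017], [0.013, -0.021, -1.0]]
ft_force: [0.3, -0.6, -0.5]
finger_gap: 0.756
```

```bash
python3 st.py; python3 - <<'E'
from h import *
s=manip.read_state();p=eyes.camera_params("wrist");im=eyes.grab_frame("wrist")[:,:,::-1];cv2.imwrite("pics/w5.png",im);np.savez("w5.npz",**p)
print(s["tool_pos"])
hsv=cv2.cvtColor(np.ascontiguousarray(im),cv2.COLOR_BGR2HSV)
for nm,lo,hi in (("blue",(105,110,30),(125,255,255)),("brown",(6,90,40),(20,255,255))):
    m=cv2.inRange(hsv,lo,hi);n,l,st,ce=cv2.connectedComponentsWithStats(m)
    print(nm,[(ce[k].round(1).tolist(),st[k].tolist()) for k in range(1,n) if st[k,4]>80])
E
```

```text
t 5.5167 stand [-0.2538 -0.0528  0.1983] ang -13.21 tilt [-0.017  0.017 -1.   ] gap 0.756 F [ 0.3 -0.6 -0.5]
[0.39163715 0.07301311 0.19825166]
blue [([278.6, 17.8], [249, 10, 60, 23, 823]), ([277.8, 170.0], [252, 162, 53, 14, 481])]
brown [([279.0, 93.0], [259, 23, 41, 143, 5450]), ([549.9, 211.9], [539, 204, 21, 19, 324]), ([118.7, 292.0], [108, 260, 30, 64, 847]), ([443.2, 301.2], [426, 265, 27, 59, 625]), ([396.6, 345.8], [197, 335, 363, 21, 5073])]
```

View pics/w5.png

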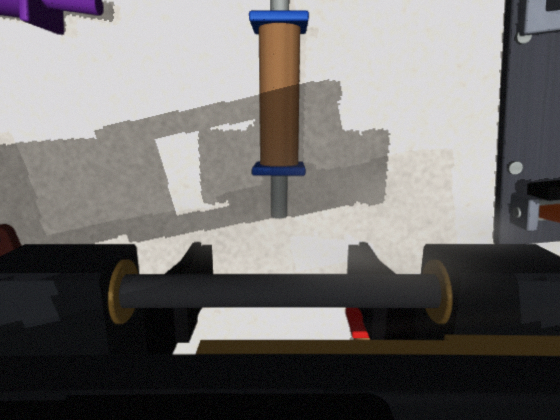

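The wrist view shows the brown core at columns 259–300 between blue flanges at rows 20 and 169. It is vertical in the picture and centred on the jaws at about column 280.

```bash
python3 - <<'E'
from h import *
p=dict(np.load("w5.npz"))
# flange top edges z .048: visible flange near/far; shaft end z .024
e=onz("wrist",(279,216),.026,p);print("end",e)
a=onz("wrist",(279.5,30),.035,p);b=onz("wrist",(279,162),.035,p);print(a,b)
# flange top-edges
f1=onz("wrist",(279,11),.048,p);f2=onz("wrist",(278,163),.048,p);print("fl",f1,f2,np.linalg.norm(f1-f2))
u=np.array([.2278,.9737]);print("centre from end",e[:2]+.11*u,"from flanges",(f1+f2)[:2]/2)
print("delta",delta([.4085,.155,.008]))
E
```

```text
end [0.38254852 0.05123016 0.026     ]
[0.42032463 0.209625   0.035     ] [0.3949523  0.10324511 0.035     ]
fl [0.42263977 0.22003726 0.048     ] [0.39452236 0.10396974 0.048     ] 0.11942469791189209
centre from end [0.40760652 0.15833716] from flanges [0.40858106 0.1620035 ]
delta [0.08133259 0.00191357 0.19117628]
```

Both estimates put the centre at about (0.408, 0.158). Going over it and down.

carry_out([
  [0.028,0,0,0,100],
  [0.028,0.001,0,0,100],
  [0.028,0,0,0,100],
  [0,0,0.025,0,100],
  [0,0,0.025,0,100],
  [0,0,0.025,0,100],
  [0,0,0.025,0,100],
  [0,0,0.015,0,100],
  [0,0,0.005,0,100],
  [0,0,0,0,100],
])

```text
t: 6.4
tool_pos: [0.4143, 0.1612, 0.0717]
ee_rot: [[0.211, 0.977, -0.017], [0.977, -0.211, 0.02], [0.016, -0.021, -1.0]]
ft_force: [0.1, -0.4, -0.1]
finger_gap: 1.001
```

```bash
python3 st.py; python3 - <<'E'
from h import *
s=manip.read_state();print(s["tool_pos"],delta([.408,.158,.009]))
E
```

```text
t 6.4 stand [-0.2422  0.0375  0.0717] ang -12.18 tilt [-0.017  0.02  -1.   ] gap 1.001 F [ 0.1 -0.4 -0.1]
[0.41425108 0.16115457 0.07170964] [-0.00537697 -0.00413551  0.06273365]
```

carry_out([
  [-0.003,-0.003,0.015,1,100],
  [-0.002,-0.002,0.015,0,100],
  [0,0,0.015,0,100],
  [0,0,0.011,0,100],
  [0,0,0.005,0,100],
  [0,0,0,0,100],
])

```text
t: 6.9
tool_pos: [0.4132, 0.1587, 0.0134]
ee_rot: [[0.226, 0.974, -0.01], [0.974, -0.226, 0.022], [0.019, -0.014, -1.0]]
ft_force: [0.2, 0.9, -0.8]
finger_gap: 1.001
```

```bash
python3 st.py; python3 - <<'E'
from h import *
s=manip.read_state();print(s["tool_pos"],delta([.408,.158,.009]))
E
```

```text
t 6.9 stand [-0.243   0.035   0.0134] ang -13.05 tilt [-0.01   0.022 -1.   ] gap 1.001 F [ 0.2  0.9 -0.8]
[0.4131984  0.15871849 0.01336063] [-0.00195647 -0.00483956  0.00439381]
```

carry_out([
  [-0.001,-0.005,0.004,0,100],
  [0,0,0,0,100],
  [0,0,0,0,35],
  [0,0,0,0,30],
  [0,0,0,0,20],
  [0,0,0,0,20],
  [0,0,0,0,20],
  [0,0,0,0,20],
  [0,0,0,0,20],
  [0,0,0,0,20],
  [0,0,0,0,20],
], newtons=35)

```text
t: 7.82
tool_pos: [0.4098, 0.16, 0.0136]
ee_rot: [[0.225, 0.974, -0.007], [0.974, -0.225, 0.024], [0.022, -0.012, -1.0]]
ft_force: [-1.5, 0.7, 8.7]
finger_gap: 0.402
```

```bash
python3 st.py
```

```text
t 7.8167 stand [-0.2466  0.0358  0.0136] ang -13.02 tilt [-0.007  0.024 -1.   ] gap 0.402 F [-1.5  0.7  8.7]
```

Gripped: the gap is 0.40, or 35 mm, which matches the core. Lifting.

carry_out([
  [0,0,-0.01,0,20],
  [0,0,-0.02,0,20],
  [0,0,-0.025,0,20],
  [0,0,-0.025,0,20],
  [0,0,-0.025,0,20],
  [0,0,-0.025,0,20],
  [0,0,-0.025,0,20],
  [0,0,-0.02,0,20],
  [0,0,-0.01,0,20],
  [0,0,0,0,20],
])

```text
t: 8.65
tool_pos: [0.3993, 0.1533, 0.193]
ee_rot: [[0.225, 0.974, -0.037], [0.974, -0.225, 0.018], [0.009, -0.04, -0.999]]
ft_force: [0.8, -0.0, -6.2]
finger_gap: 0.405
```

```bash
python3 st.py 0 0 .2;python3 - <<'E'
from h import *
p=eyes.camera_params("wrist");im=eyes.grab_frame("wrist")[:,:,::-1];cv2.imwrite("pics/w6.png",im)
E
```

```text
t 8.65 stand [-0.2561  0.0279  0.193 ] ang -13.01 tilt [-0.037  0.018 -0.999] gap 0.405 F [ 0.8 -0.  -6.2]
delta [-0.0012  0.2571 -0.0173]
```

View pics/w6.png

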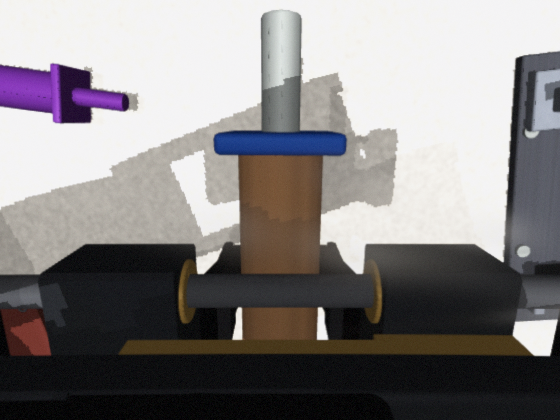

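The shaft is held straight, with its end at (281,13) and the flange at row 132. Checking where it sits in the jaws.

```bash
python3 - <<'E'
from h import *
s=manip.read_state();p=eyes.camera_params("wrist")
R=s["ee_rot"];T=s["tool_pos"]
def ontool(uv,zt):
    c,d=ray("wrist",uv,p);c=R.T@(c-T);d=R.T@d;return c+d*(zt-c[2])/d[2]
print("end top",ontool((281,12),-.0104-.006),ontool((281,15),-.0104-.006))
print("flange far top edge",ontool((280,131),-.0104-.024))
E
python3 st.py 0 0 .195
```

```text
end top [ 0.10570672  0.00077016 -0.0164    ] [ 0.10472831  0.00077189 -0.0164    ]
flange far top edge [ 0.06407215  0.0004293  -0.0344    ]
t 8.7 stand [-0.2566  0.0277  0.1918] ang -13.01 tilt [-0.038  0.017 -0.999] gap 0.404 F [ 1.  -0.6 -6.4]
delta [-0.001   0.2577 -0.0138]
```

The shaft is centred to within about 3 mm. Turning to the stand's yaw and moving over it, high.

carry_out([
  [0,0,-0.003,-3,20],
  [0,0,-0.003,-3,20],
  [-0.003,0.015,-0.002,0,20],
  [-0.003,0.026,-0.002,0,20],
  [-0.003,0.026,-0.002,0,20],
  [-0.003,0.026,-0.002,0,20],
  [-0.003,0.026,-0.001,0,20],
  [-0.003,0.026,-0.001,0,20],
  [-0.003,0.026,-0.001,0,20],
  [-0.003,0.026,0,0,20],
  [-0.001,0.02,0,0,20],
  [0,0.01,0,0,20],
  [0,0,0,0,20],
])

```text
t: 9.78
tool_pos: [0.6126, 0.0978, 0.1548]
ee_rot: [[0.116, 0.989, -0.09], [0.993, -0.115, 0.013], [0.003, -0.091, -0.996]]
ft_force: [-0.9, 0.5, -5.4]
finger_gap: 0.404
```

```bash
python3 st.py 0 0.003 .2
```

```text
t 9.7833 stand [-0.0376 -0.0008  0.1548] ang -6.64 tilt [-0.09   0.013 -0.996] gap 0.404 F [-0.9  0.5 -5.4]
delta [ 0.0037  0.0334 -0.0484]
```

The tool has tilted about 5° about the shaft axis during the traverse, and z dropped to 0.155. The shaft still clears the prongs. I'll raise it a bit and finish the approach.

carry_out([
  [0,0,-0.01,0,20],
  [0,0.005,-0.01,0,20],
  [0.001,0.01,-0.006,0,20],
  [0.001,0.008,-0.003,0,20],
  [0.001,0.006,-0.002,0,20],
  [0,0,0,0,20],
  [0,0,0,0,20],
])

```text
t: 10.37
tool_pos: [0.6394, 0.0981, 0.1789]
ee_rot: [[0.114, 0.988, -0.105], [0.993, -0.114, 0.013], [0.001, -0.106, -0.994]]
ft_force: [0.1, -0.2, -5.3]
finger_gap: 0.405
```

```bash
python3 st.py 0 0.003 .118; python3 - <<'E'
from h import *
p=eyes.camera_params("wrist");im=eyes.grab_frame("wrist")[:,:,::-1];cv2.imwrite("pics/w7.png",im)
im=eyes.grab_frame("side");cv2.imwrite("pics/s7.png",cv2.resize(im[90:250,130:330,::-1],(800,600),interpolation=cv2.INTER_CUBIC))
E
```

```text
t 10.3667 stand [-0.0111  0.0028  0.1789] ang -6.56 tilt [-0.105  0.013 -0.994] gap 0.405 F [ 0.1 -0.2 -5.3]
delta [0.     0.0174 0.0594]
```

View pics/w7.png

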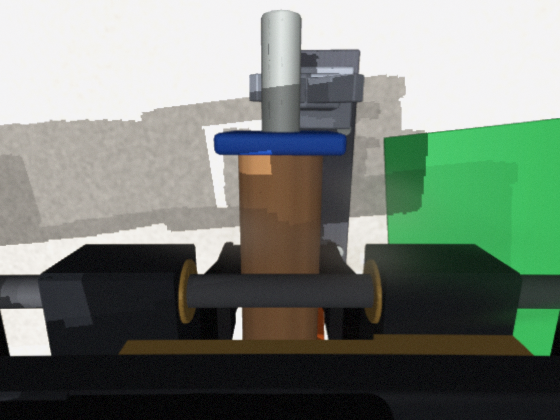

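View pics/s7.png

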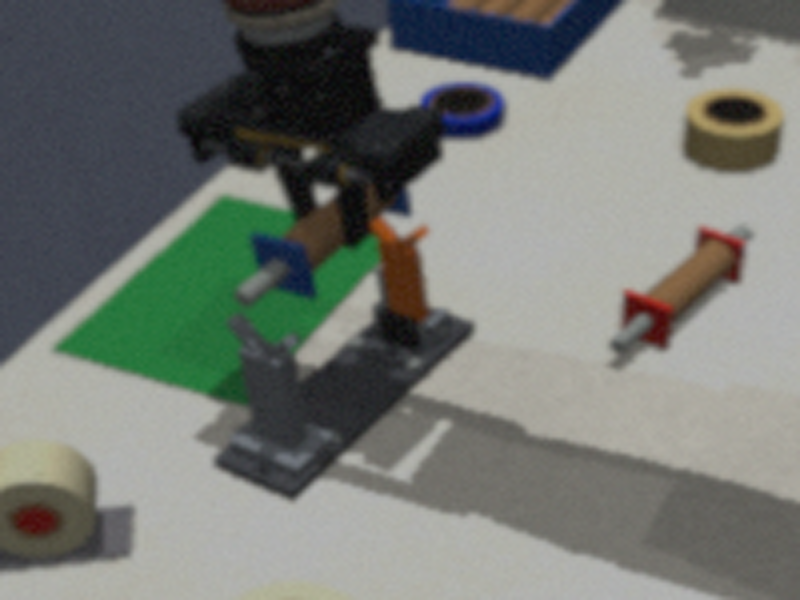

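The leg is still locked. The wrist view shows the cradle prong tips at about (254,87) and (360,87), so the shaft at column 281 is still off to −x. Measuring this.

```bash
python3 - <<'E'
from h import *
s=manip.read_state();p=eyes.camera_params("wrist");R=s["ee_rot"];T=s["tool_pos"]
for uv in [(251,76),(362,76),(251,100),(362,100)]: print(w2st(onz("wrist",uv,.142,p)).round(4))
print("plate end",w2st(onz("wrist",(300,50),.012,p)).round(4),w2st(onz("wrist",(359,50),.012,p)).round(4))
A=T+R@np.array([-.003,.0005,-.0104]);print("axis centre",w2st(A).round(4))
u=R[:,0];print("axis vs stand y deg",np.degrees(np.arctan2(u[:2]@SX,u[:2]@SY)),"pitch",u[2])
E
python3 st.py
```

```text
[-0.031   0.0918  0.142 ]
[0.0266 0.0917 0.142 ]
[-0.0311  0.0798  0.142 ]
[0.0275 0.0801 0.142 ]
plate end [-0.0126  0.1253  0.012 ] [0.0365 0.1248 0.012 ]
axis centre [-0.0096 -0.0002  0.189 ]
axis vs stand y deg -0.5302187568712933 pitch 0.0011864894061240166
t 10.4667 stand [-0.0112  0.0028  0.1787] ang -6.56 tilt [-0.105  0.013 -0.994] gap 0.409 F [-0.3 -0.7 -5.3]
```

The wrist puts the cradle notch at stand x −2 mm, y 86 mm. The shaft axis needs about +8 mm in x and 61 mm down. Going part way first.

carry_out([
  [0,0.004,0.003,0.5,20],
  [0,0.004,0.006,0,20],
  [0,0.003,0.006,0,20],
  [0,0.001,0.006,0,20],
  [0,0,0,0,20],
  [0,0,0,0,20],
])

```text
t: 10.97
tool_pos: [0.6479, 0.097, 0.1529]
ee_rot: [[0.124, 0.986, -0.108], [0.992, -0.123, 0.013], [-0.0, -0.109, -0.994]]
ft_force: [0.5, -0.2, -5.6]
finger_gap: 0.4
```

```bash
cat > ax.py <<'E'
from h import *
s=manip.read_state();R=s["ee_rot"];T=s["tool_pos"]
A=T+R@np.array([-.003,.0005,-.0104]);u=R[:,0]
print("axis",w2st(A).round(4),"yaw",np.degrees(np.arctan2(u[:2]@SX,u[:2]@SY)).round(2),"pitch",u[2].round(4))
print("to seat",(R.T@(st2w(-.002,0,.128)-A)).round(4))
E
python3 st.py; python3 ax.py
```

```text
t 10.9667 stand [-0.0025  0.0027  0.1529] ang -7.11 tilt [-0.108  0.013 -0.994] gap 0.4 F [ 0.5 -0.2 -5.6]
axis [-0.0009 -0.0003  0.1632] yaw 0.01 pitch -0.0003
to seat [0.0003 0.0027 0.0351]
```

carry_out([
  [0,0.001,0.005,0,20],
  [0,0.001,0.005,0,20],
  [0,0,0.005,0,20],
  [0,0,0.004,0,20],
  [0,0,0.003,0,20],
  [0,0,0,0,20],
])

```text
t: 11.47
tool_pos: [0.6468, 0.097, 0.1277]
ee_rot: [[0.124, 0.986, -0.109], [0.992, -0.123, 0.013], [-0.0, -0.11, -0.994]]
ft_force: [0.4, -0.7, -6.0]
finger_gap: 0.406
```

```bash
python3 st.py; python3 ax.py; python3 - <<'E'
from h import *
im=eyes.grab_frame("side");cv2.imwrite("pics/s8.png",cv2.resize(im[120:220,170:295,::-1],(750,600),interpolation=cv2.INTER_CUBIC))
E
```

```text
t 11.4667 stand [-0.0035  0.0026  0.1277] ang -7.11 tilt [-0.109  0.013 -0.994] gap 0.406 F [ 0.4 -0.7 -6. ]
axis [-0.0019 -0.0004  0.1379] yaw 0.01 pitch -0.0005
to seat [0.0004 0.001  0.0099]
```

View pics/s8.png

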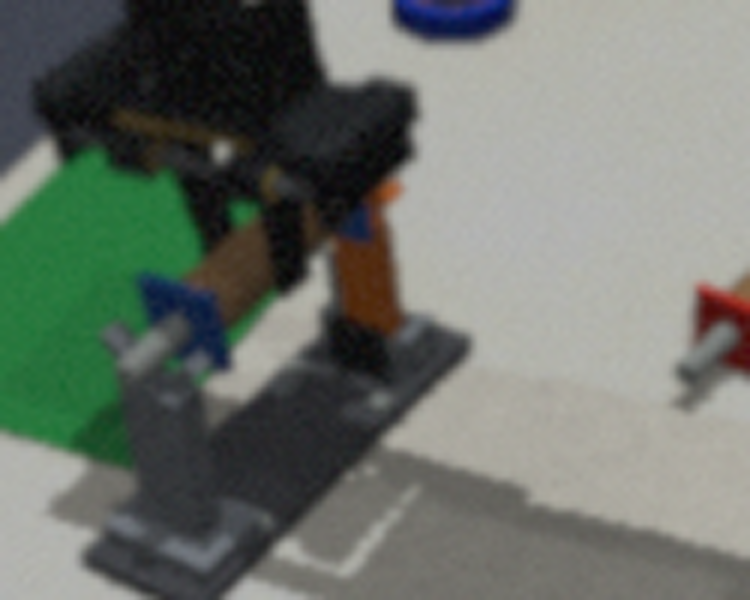

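The shaft end has entered the cradle notch at (155,345) between its prongs, and the far end is in the fork. Lowering the last 10 mm slowly while watching the force.

carry_out([
  [0,0.001,0.003,0,20],
  [0,0,0.003,0,20],
  [0,0,0.002,0,20],
  [0,0,0,0,20],
])

```text
t: 11.85
tool_pos: [0.6477, 0.097, 0.1202]
ee_rot: [[0.124, 0.987, -0.107], [0.992, -0.123, 0.013], [-0.0, -0.108, -0.994]]
ft_force: [-0.7, 0.2, -5.6]
finger_gap: 0.404
```

```bash
python3 st.py; python3 ax.py
```

```text
t 11.85 stand [-0.0027  0.0027  0.1202] ang -7.1 tilt [-0.107  0.013 -0.994] gap 0.404 F [-0.7  0.2 -5.6]
axis [-0.0011 -0.0003  0.1305] yaw -0.0 pitch -0.0001
to seat [ 0.0003 -0.0007  0.0026]
```

carry_out([
  [0,0,0.002,0,20],
  [0,0,0.0015,0,20],
  [0,0,0,0,20],
])

```text
t: 12.1
tool_pos: [0.6477, 0.097, 0.1196]
ee_rot: [[0.123, 0.987, -0.106], [0.992, -0.123, 0.013], [-0.0, -0.107, -0.994]]
ft_force: [-0.5, -0.3, -4.3]
finger_gap: 0.406
```

```bash
python3 st.py; python3 ax.py
```

```text
t 12.1 stand [-0.0027  0.0027  0.1196] ang -7.09 tilt [-0.106  0.013 -0.994] gap 0.406 F [-0.5 -0.3 -4.3]
axis [-0.0011 -0.0003  0.1299] yaw -0.01 pitch -0.0001
to seat [ 0.0003 -0.0007  0.002 ]
```

carry_out([
  [0,0,0.003,0,20],
  [0,0,0.003,0,20],
  [0,0,0.003,0,20],
])

```text
t: 12.35
tool_pos: [0.648, 0.097, 0.1192]
ee_rot: [[0.123, 0.987, -0.103], [0.992, -0.122, 0.013], [-0.0, -0.104, -0.995]]
ft_force: [-7.9, -1.5, 11.7]
finger_gap: 0.407
```

```bash
python3 st.py; python3 ax.py
```

```text
t 12.35 stand [-0.0024  0.0027  0.1192] ang -7.04 tilt [-0.103  0.013 -0.995] gap 0.407 F [-7.9 -1.5 11.7]
axis [-0.0008 -0.0003  0.1295] yaw -0.06 pitch -0.0001
to seat [ 0.0003 -0.001   0.0016]
```

Firmly seated: the force has swung from −5.6 to +11.7 N and the height matches 0.128 within 2 mm. Easing the load, then opening gently.

carry_out([
  [0,-0.0005,-0.001,0,38],
  [0,0,0,0,42],
  [0,0,0,0,46],
  [0,0,0,0,50],
  [0,0,0,0,56],
  [0,0,0,0,62],
  [0,0,0,0,70],
  [0,0,0,0,75],
  [0,0,0,0,75],
  [0,0,0,0,75],
], newtons=10)

```text
t: 13.18
tool_pos: [0.6513, 0.0972, 0.1229]
ee_rot: [[0.123, 0.988, -0.093], [0.992, -0.122, 0.013], [0.001, -0.094, -0.996]]
ft_force: [0.2, -0.3, -0.2]
finger_gap: 0.739
```

```bash
python3 st.py;  python3 - <<'E'
from h import *
im=eyes.grab_frame("side");cv2.imwrite("pics/s9.png",cv2.resize(im[120:220,170:295,::-1],(750,600),interpolation=cv2.INTER_CUBIC))
im=eyes.grab_frame("wrist")[:,:,::-1];cv2.imwrite("pics/w9.png",im)
E
```

```text
t 13.1833 stand [0.0009 0.0034 0.1229] ang -7.04 tilt [-0.093  0.013 -0.996] gap 0.739 F [ 0.2 -0.3 -0.2]
```

View pics/s9.png

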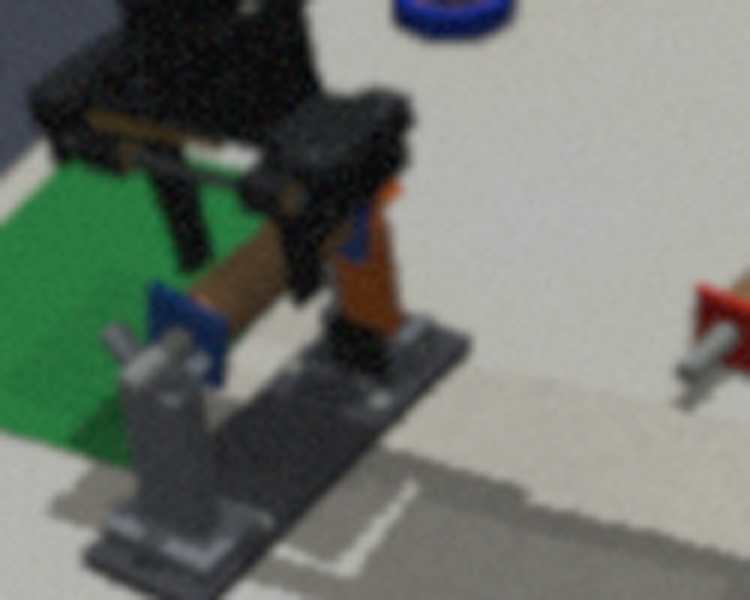

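View pics/w9.png

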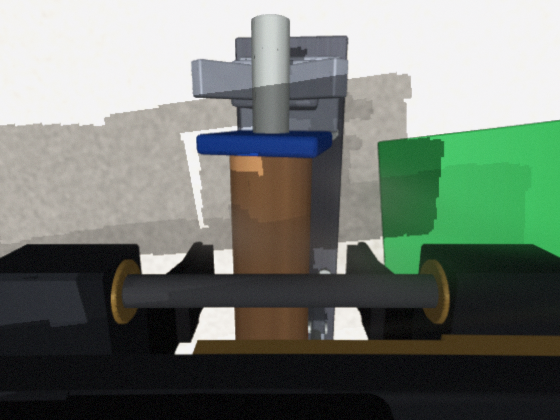

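The shaft rests in both notches and the fingers are clear. I'll open fully, centre the jaws and rise.

carry_out([
  [0,0,0,0,100],
  [0,-0.003,0,0,100],
  [0,-0.002,-0.01,0,100],
  [0,-0.002,-0.015,0,100],
  [0,-0.002,-0.02,0,100],
  [0,-0.002,-0.02,0,100],
  [0,0,-0.025,0,100],
  [0,0,-0.025,0,100],
  [0,0,-0.025,0,100],
  [-0.02,0,-0.01,0,100],
  [-0.03,0,0,0,100],
  [-0.03,0,0,0,100],
  [-0.03,0,0,0,100],
  [-0.03,0,0,0,100],
  [-0.03,0,0,0,100],
  [-0.03,0,0,0,100],
  [0,0,0,0,100],
])

```text
t: 14.7
tool_pos: [0.627, -0.1065, 0.2937]
ee_rot: [[0.115, 0.99, -0.085], [0.993, -0.115, 0.01], [0.0, -0.086, -0.996]]
ft_force: [0.8, 0.3, -0.6]
finger_gap: 0.999
```

```bash
python3 st.py;  python3 - <<'E'
from h import *
im=eyes.grab_frame("side")[:,:,::-1];cv2.imwrite("pics/s10f.png",im);cv2.imwrite("pics/s10.png",cv2.resize(im[120:220,170:295],(750,600),interpolation=cv2.INTER_CUBIC))
im=eyes.grab_frame("top")[:,:,::-1];cv2.imwrite("pics/t10.png",cv2.resize(im[80:225,230:430],(800,580),interpolation=cv2.INTER_CUBIC))
p=eyes.camera_params("wrist");im=eyes.grab_frame("wrist")[:,:,::-1];cv2.imwrite("pics/w10.png",im);np.savez("w10.npz",**p)
E
```

```text
t 14.7 stand [ 0.002  -0.2018  0.2937] ang -6.6 tilt [-0.085  0.01  -0.996] gap 0.999 F [ 0.8  0.3 -0.6]
```

View pics/s10.png

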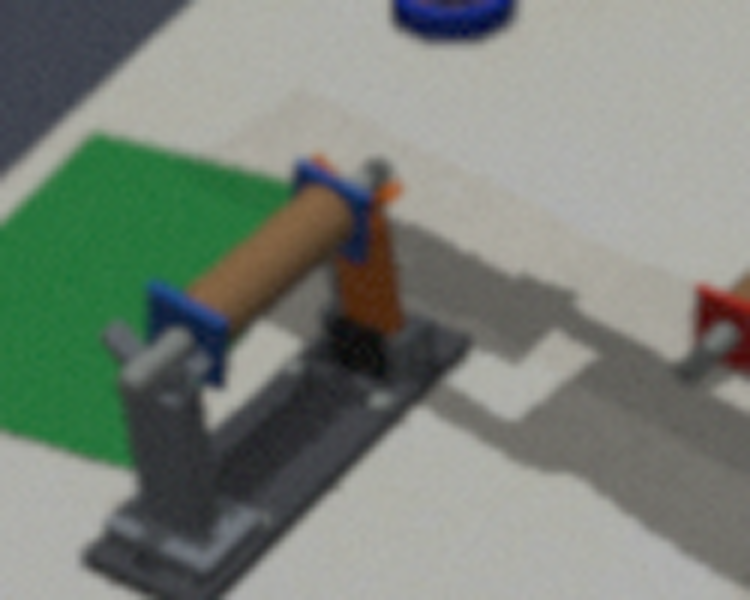

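View pics/t10.png

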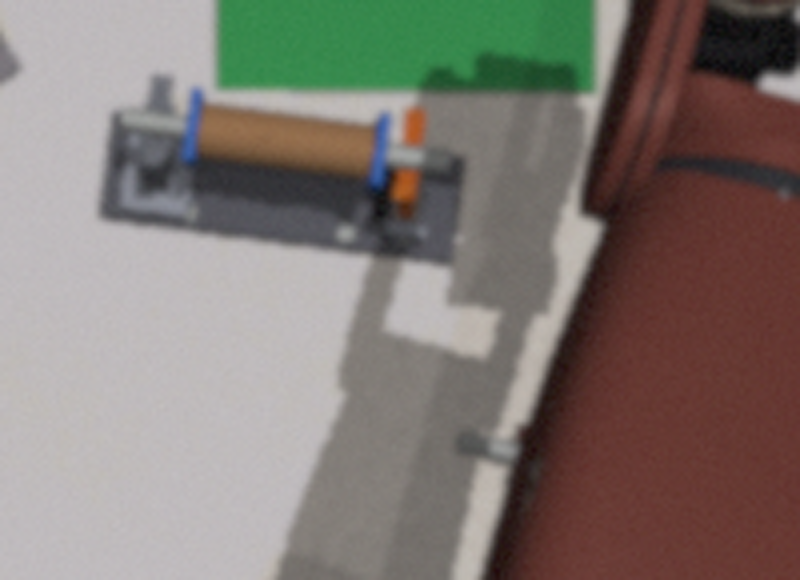

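View pics/w10.png

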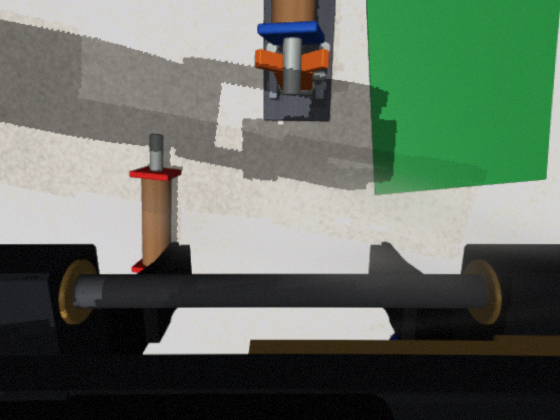

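All three views show the shaft resting in both notches with the leg upright, and red's near end unmoved at crop (458,440). One last numeric check before handing in.

```bash
python3 - <<'E'
from h import *
Cc=lambda x,y:(230+x/4-.4,80+y/4-.4)
e=[onz("top",Cc(*q),.134) for q in [(122,120),(458,160)]]
w=[w2st(v) for v in e];print(np.round(w,4),np.round((w[0]+w[1])/2,4),np.linalg.norm(e[0]-e[1]))
r=onz("top",Cc(457,441),.028);print("red end",r.round(4),"was .4599,-.0324")
print(manip.hand_in())
E
```

```text
[[-2.400e-03  1.091e-01  1.340e-01]
 [ 1.000e-04 -1.147e-01  1.340e-01]] [-0.0011 -0.0028  0.134 ] 0.2237585288368133
red end [ 0.4614 -0.0338  0.028 ] was .4599,-.0324
the job is handed in; nothing more can be done
None
```

I pushed the orange leg past centre with the shut fingers, backed off, and it stayed locked. I then gripped the blue-flanged shaft by its core, lowered it into both notches until it bore its weight, let go and moved clear. The job was handed in at about 15 s.

**Last checks:**
- **Shaft position:** its centre is about −1 mm (x) and −3 mm (y) from the stand's middle. Its axis is within about 0.01 rad of the stand's y. The seated height read 0.1295 m while still gripped, against 0.128 m nominal.
- **Prop leg:** it is upright in all three views, with its fork tips about 5 px from where a locked leg should appear in the wrist view.
- **Red shaft:** its visible end is within 2 mm of where it was.
- **Contact:** wrist force was near zero, with the fingers well clear.

**What disagreed:**
- **Cameras:** the views differed by 3–5 mm on the stand's position, so I went by the wrist view.
- **Leg tips:** the folded leg's tips measured 13–20 mm further in than stated.
- **Tool tilt:** the tool tilted up to 6° about the shaft axis during the carry, with no visible effect on the seating.

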